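Rack the drying sheet with the small ring cutter

ROBOT

A 6-joint arm with a two-finger parallel gripper is mounted at the origin on a cart in front of the work surface, level with it; the furniture and walls round the work are solid. World frame = base frame: x ahead of the robot, y to its left, z up, the work surface at z = 0. Lengths are in m, angles in degrees, forces in N, time in s.
With the tool pointing down it reaches from about 0.25 to 0.725 m from the base axis. Payload 9.7 kg.
Tool frame: the origin (TCP) lies between the finger pads; the fingertips stand 19 mm ahead of it and the grasp point (between the pads) is the TCP; z points along the fingers, y is the line along which they close (so a half turn about z gives the same grasp; the last joint's range is limited). The gripper opens to 85 mm and grips with 20 to 120 N. Pads are 22 mm wide; open, the fingers measure 114 mm over their backs; the gripper's body (76 mm by 85 mm) begins 54 mm behind the grasp point. The pads swing forward as they close: fully open they stand 13 mm farther back than shut.
Start: joints at [-69.958, 4.979, 10.078, 95.1, 0, 90], TCP at [0.188, -0.517, 0.25] pointing down, gripper open.
Joint ranges: [-179.16, 179.16], [-48.56, 103.87], [-65.8, 70.77], [-126.05, 130.52], [-82.76, 87.17], [-180, 180]. Speed limits (degrees/s): [127.2, 127.2, 147.25, 180, 180, 180].

INTERFACE

Orientations are given as [roll, pitch, yaw] about the fixed x, y, z axes, in that order (R = Rz(yaw) Ry(pitch) Rx(roll)).
In Python, from workcell import telemetry, camera, calibration, workorder gives the robot as it stands.
- The arm moves only by the tool play_rows, never from a script. Its argument "increments" is a list of rows, each a list of 3 entries, a list of its own where there are three numbers: the shift along the tool's x, y, z in mm, then the turn, a rotation vector about the tool's x, y, z in degrees, then the closure, from 0 (fully open) to 1 (shut). In form: [[[x, y, z], [ax, ay, az], jaw], ...]. A call has 1 to 20 rows; each row is the pose to reach, as a shift and turn from the pose commanded when the call began, along the tool's axes at that moment; what a row does not reach only later rows make up. A row lasts 1/10 s, in which the tool goes at most 50 mm and 8.59 degrees, less where a joint would pass 70% of its speed; a pose out of reach is approached as far as the arm can. A call with a gripper value outside its range is refused whole. The fingers move at their own pace and stop on an object; "grip_force" is the grip in N (left out, the last holds). Time passes only in rows, so rows that repeat a pose let the fingers close. It gives the time, the measured TCP pose, the force, the opening and the grip force at its end, in the units of the state.
- telemetry.get_obs(): the state, without advancing time (a new reading comes with each control period).
- camera(name): name is "scene" or "top" or "wrist"; returns (picture, depth): 480x640x3 uint8, red, green, blue; 480x640 float32, m along the optical axis (not along the pixel's ray), 0 where there is no reading.
- calibration(name): a dict with "vertical_fov" (degrees; the focal length in pixels is half the picture's height over the tangent of half this angle, whatever the lens; pixels are square), "cx", "cy" (the principal point, pixels), "rvec" (rotation vector, rad) and "tvec" (3), from world to camera coordinates, as OpenCV has them; the wrist camera has in their place "hand_eye" (4x4, takes a point from camera to tool coordinates, whose origin is the TCP and whose axes are the flange's). Camera axes: x right, y down, z forward; pixel columns grow to the right and rows downward; lengths in m; the calibration is good to about 2 mm. A picture is of the moment at which its call begins: read the wrist's pose just before it. calibration takes no time and is no camera call.
- workorder.job_done(): hands the job in; it is judged then, once.
The state is a dict: "time": time; "q": joint angles; "qd": joint speeds; "joint_efforts": joint torques, N m; "ee_pos": TCP position; "tcp_rot": TCP orientation; "wrist_force": force on the tool from outside, world axes, zero at the start; "torque": the same for the moment, N m; "opening": finger opening in m; "grasp_force": force on a finger pad.
Only numpy, scipy, OpenCV 4.12 (cv2) and the standard library are available. Lean on these libraries where they do the work, as an engineer would, in place of code of your own. Each camera call takes 0.05 s, during which the arm holds its last target. There are 200 camera calls.

TASK

Stand the smaller of the two plain metal ring cutters on the empty sheet that lies on the trolley, let go of it, then carry the sheet level and slide it into the rack on the middle pair of rails (just above the sheet that is already parked there), fully home against the back stops with the cutter still standing on it. Leave the other things where they are.

Things in the scene. Friction and masses are not known exactly. Their poses are not given: they have to be found in the camera images.
- small_cutter: Small plain metal ring cutter, an open ring 52 mm in outside diameter and 38 mm high, standing upright, about 0.03 kg; a larger one of the same look stands elsewhere. The two swap places from start to start. Origin: centre of its underside, z up. Can be gripped across its outside.
- sheet: Empty rimmed metal sheet lying loose on the trolley, about 0.18 kg: plate 120 mm (its x) by 150 mm (its y), 3 mm thick, with a rim 9 mm high all round and a black bar handle on its -x side. Origin: centre of the plate's underside; x points from the handle across the plate to its far edge, which is 60 mm from the origin; z up.
- sheet_handle (a point): Grip point of the loose sheet's handle, 115 mm from the sheet's origin toward its -x and 26 mm above its underside (axes as the sheet's). The handle is a bar 16 mm wide (y) and 16 mm high, from x = -76 to -142 mm, its underside 18 mm above the sheet's underside: pinch it across y from above.
- pair_middle (a point): Where the loose sheet's origin lies when it is fully home on the middle pair of rails. x points level into the rack, along the sheet's x when home; z up. The ledges run from 40 mm before this point (the mouth) to the back stops 60 mm beyond it, which the sheet's far edge meets. Lips and flared guides reach up to 31 mm farther out before the mouth.
- rack: Open metal rack, fixed; origin at trolley level under its middle, x into the rack. Three pairs of aluminium ledges, 60 mm apart in height, on a cage clamped at a height that differs from start to start (middle ledges 100 to 150 mm up) and stays. 162 mm between the side guides, 122 mm between the ledges. Four posts 250 mm high, the front ones 42 mm before the origin.
- pair_low (a point): The same point on the lowest pair, 60 mm below the middle one. A sheet of the same kind is parked here for good, with its handle toward the mouth. The middle and top pairs are free.
- large_cutter: Large plain metal ring cutter, 68 mm in diameter, 38 mm high; not wanted. Origin: centre of its underside.
- heart_0: Heart-shaped sponge cake, about 87 x 102 x 29 mm, on the near part of the trolley. A bystander. Origin: centre of its underside.
- jam_jar: Jam jar, 70 mm in diameter, 99 mm high, on the near right. A bystander. Origin: centre of its underside.
- mug: White mug with a handle, 83 x 113 x 93 mm, near right corner. A bystander. Origin: centre of its underside.
- cinnamon: Spice jar with a red lid, 45 mm in diameter, 106 mm high, at the back left. A bystander. Origin: centre of its underside.
- vanilla: Spice jar with a yellow lid, 42 mm in diameter, 96 mm high, back left corner. A bystander. Origin: centre of its underside.
- spatula: Dough scraper with a black handle, 255 mm long, 13 mm high, lying along the left edge. A bystander. Origin: centre of its underside.
There are look-alikes about, which are no part of the job. Leave any orange or pink look-alike of the small_cutter alone.

How it is judged (in metres and radians):
On the way:
1. the small ring cutter stands on the loose sheet, released, while the sheet still lies on the trolley (x of small_cutter in the frame of sheet between -0.04 and 0.04 m and y of small_cutter in the frame of sheet between -0.055 and 0.055 m and z of small_cutter in the frame of sheet between 0 and 0.008 m and angle between small_cutter's own z axis and vertical below 0.12 rad and contact force between the fingers and small_cutter below 0.1 N and height (world z) of sheet below 0.01 m), for 0.2 s.
At the end, for the whole second after the job is handed in: The sheet rests level on the middle pair of rails, within 10 mm of fully home against the back stops, at rest; the small ring cutter stands upright on it inside the rim (x of sheet in the frame of pair_middle between -0.01 and 0.006 m and y of sheet in the frame of pair_middle between -0.01 and 0.01 m and z of sheet in the frame of pair_middle between -0.005 and 0.005 m and angle between the x axis of sheet and the x axis of pair_middle, either way round below 0.1 rad and angle between sheet's own z axis and vertical below 0.06 rad and x of small_cutter in the frame of sheet between -0.04 and 0.04 m and y of small_cutter in the frame of sheet between -0.055 and 0.055 m and z of small_cutter in the frame of sheet between 0 and 0.008 m and angle between small_cutter's own z axis and vertical below 0.12 rad and linear speed of each of sheet, small_cutter below 0.01 m/s); the robot touches nothing.
It fails at once if the sheet is tipped by more than about 20 degrees (angle between sheet's own z axis and vertical above 0.35 rad).
It fails at once if another loose thing is shoved 40 mm or more from its place (distance of any of large_cutter, heart_0, jam_jar, mug, cinnamon, vanilla, spatula from where it was at the start of the episode above 0.04 m).
It also fails if it takes over 54 s, if anything falls off the work surface, if the arm or the gripper's body presses on something with over 40 N, if the wrist force passes 120 N, or if a joint passes its speed limit or range.

## Working session

There is one attempt and no reset: what is moved stays moved. The work goes in short steps, Python scripts to look and compute and a tool call to move; the robot and the scene stay as the last step left them, time stands still between calls to the robot, and variables do not carry over. Pictures are saved under pics/ and viewed, at most 13 in all, crops included, and the job is handed in when it is done.

Besides the shell and the picture viewer there is one more tool, called after "Request:" by a JSON object that holds its "op" and its "data", one argument or row to a line. play_rows: Moves the arm, as the interface text tells. Its arguments: {"type":"object","properties":{"increments":{"type":"array"},"grip_force":{"type":"number"}},"required":["increments"]}

```bash
mkdir -p pics
cat > h.py <<'E'
import numpy as np, cv2
from workcell import telemetry, camera, calibration, workorder
from scipy.spatial.transform import Rotation as R
def cloud(name):
    o=telemetry.get_obs(); im,d=camera(name); c=calibration(name)
    f=240/np.tan(np.radians(c["vertical_fov"])/2)
    v,u=np.mgrid[:480,:640]
    P=np.dstack([(u-c["cx"])/f*d,(v-c["cy"])/f*d,d])
    if "rvec" in c:
        Rm=cv2.Rodrigues(np.array(c["rvec"],float))[0]; W=(P-np.array(c["tvec"]).ravel())@Rm
    else:
        H=np.array(c["hand_eye"]); T=P@H[:3,:3].T+H[:3,3]
        W=T@R.from_euler('xyz',o["tcp_rot"],degrees=True).as_matrix().T+np.array(o["ee_pos"])
    W[d<=0]=np.nan
    return im,d,W
def save(im,n): cv2.imwrite("pics/"+n,im[:,:,::-1])
E
python3 - <<'E'
from h import *
o=telemetry.get_obs(); print(o)
a,d,W=cloud("top"); np.savez("top",im=a,W=W)
b,d2,W2=cloud("scene"); np.savez("scene",im=b,W=W2)
save(a,"top.png"); save(b,"scene.png")
E
```

```text
{'time': 0.0, 'q': array([-6.99591248e+01,  5.00857882e+00,  1.00339016e+01,  9.51011841e+01,
       -7.84522635e-04,  9.00004534e+01]), 'qd': array([-0.08379607,  0.00312749, -0.07362129,  0.02689101, -0.10252102,
        0.01453487]), 'joint_efforts': array([-7.70757033e-04, -5.20380092e+01,  4.64811158e+01,  1.59479119e-02,
       -2.09600444e-05, -2.11472457e-05]), 'ee_pos': array([ 0.18839993, -0.51648845,  0.24960231]), 'tcp_rot': array([-1.79924139e+02,  7.85122212e-04,  2.00404229e+01]), 'wrist_force': array([ 0.29487767, -0.13286192,  0.26846356]), 'torque': array([0.01883304, 0.01306522, 0.0107774 ]), 'grasp_force': 0.0, 'opening': 0.08513200571196944}
```

View pics/top.png

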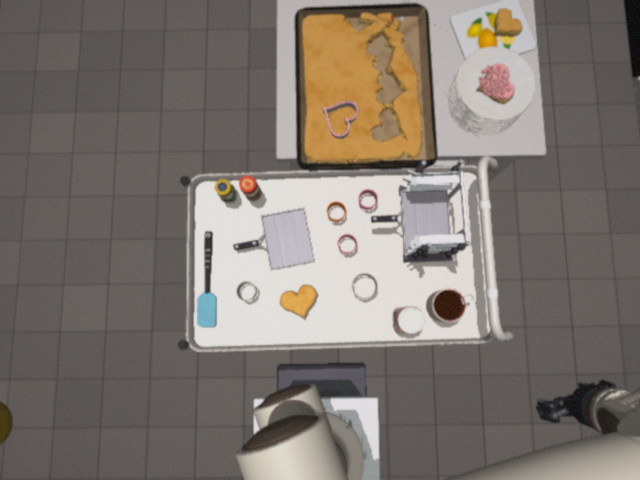

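View pics/scene.png

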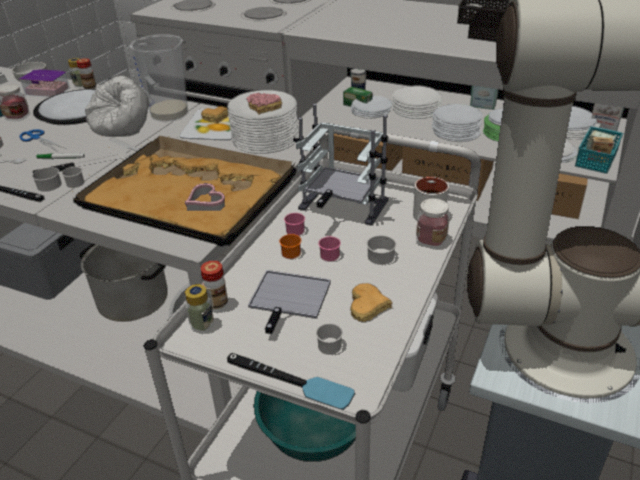

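Top view: two plain metal rings at (248,292) and (364,287). The coloured rings at (337,212), (368,201) and (347,245) are look-alikes. The loose sheet is at (288,239) with its handle at (246,245). The rack at (432,222) has its mouth to the left. The left metal ring looks smaller, so I'll measure both and check a crop.

Run:
```python
from h import *
z=np.load("top.npz"); im,W=z["im"],z["W"]
for n,(u,v) in dict(left=(248,292),right=(364,287)).items():
    s=np.s_[v-18:v+19,u-18:u+19]; w=W[s].reshape(-1,3); m=(w[:,2]>0.012)&(w[:,2]<0.05)
    p=w[m]; (c,r)=cv2.minEnclosingCircle(p[:,:2].astype(np.float32)); print(n,c,2*r,p[:,2].max(),m.sum())
s=np.s_[195:280,225:325]; w=W[s].reshape(-1,3); col=im[s].reshape(-1,3).astype(int)
print("trolley z",np.nanmedian(W[300:330,330:350,2]))
g=(col.sum(1)<600)&(w[:,2]<0.03)&(w[:,0]==w[:,0])
mk=g.reshape(85,100).astype(np.uint8); n,l,st,ce=cv2.connectedComponentsWithStats(mk); k=1+np.argmax(st[1:,4])
q=w[(l==k).ravel()]; cc=col[(l==k).ravel()]
dark=cc.sum(1)<200
h=q[dark]; print("handle",h[:,:2].mean(0),h.min(0),h.max(0),len(h))
r=cv2.minAreaRect(q[~dark][:,:2].astype(np.float32)); print("rect",r, np.median(q[~dark],0))
hd=cv2.fitLine(h[:,:2].astype(np.float32),2,0,.01,.01).ravel(); print(hd)
# rack cloud heights
for nm in("top","scene"):
    z=np.load(nm+".npz"); w=z["W"].reshape(-1,3)
    m=(w[:,0]>.3)&(w[:,0]<.8)&(w[:,1]<-.05)&(w[:,1]>-.4)&(w[:,2]>.03)&(w[:,2]<.3); p=w[m]
    print(nm,np.histogram(p[:,2],bins=np.arange(.03,.3,.01)))
im2=np.hstack([cv2.resize(im[255:325,205:285],(400,350),interpolation=2),cv2.resize(im[255:325,324:404],(400,350),interpolation=2)])
sc=np.load("scene.npz")["im"]
im3=cv2.resize(sc[100:225,290:400],(440,500),interpolation=2)
save(im2,"c1.png"); save(im3,"c2.png")
```

```text
left (0.42327988147735596, 0.17359226942062378) 0.052344534546136856 0.04398339059171892 115
right (0.43301501870155334, -0.13218802213668823) 0.06828056275844574 0.0450764517084393 133
trolley z -0.0001471304386264353
handle [0.53869865 0.17508956] [0.53618606 0.16266204 0.0278231 ] [0.54105112 0.18646681 0.02989201] 3
rect ((0.5579069256782532, 0.11187513172626495), (0.15518763661384583, 0.20745596289634705), 10.21361255645752) [0.55992351 0.07532728 0.00327948]
[ 0.19838881 -0.9801234   0.5386986   0.17508957]
top (array([ 398,  450,  945, 3178, 1595,  224,  704,  201,   50,  361,  129,
         26,   20,   20,   64,  847,  572,   44,   31,   21,   25,   48,
         36,    0,    0,    0]), array([0.03, 0.04, 0.05, 0.06, 0.07, 0.08, 0.09, 0.1 , 0.11, 0.12, 0.13,
       0.14, 0.15, 0.16, 0.17, 0.18, 0.19, 0.2 , 0.21, 0.22, 0.23, 0.24,
       0.25, 0.26, 0.27, 0.28, 0.29]))
scene (array([ 681,  278,  327, 2499, 1421,  505,  638,  112,   95,  440,  244,
         81,  111,   58,  114,  560,  446,   64,   61,   62,   58,   75,
         13,    0,    0,    0]), array([0.03, 0.04, 0.05, 0.06, 0.07, 0.08, 0.09, 0.1 , 0.11, 0.12, 0.13,
       0.14, 0.15, 0.16, 0.17, 0.18, 0.19, 0.2 , 0.21, 0.22, 0.23, 0.24,
       0.25, 0.26, 0.27, 0.28, 0.29]))
```

View pics/c1.png

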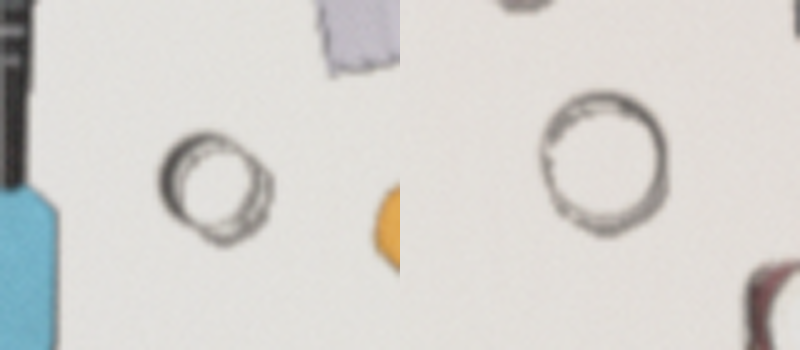

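View pics/c2.png

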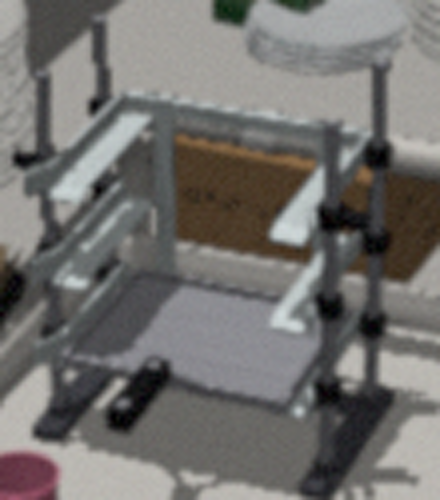

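The left ring (52 mm) is the small cutter, at world (0.423, 0.174). The right one is 68 mm. In the rack crop the three ledge pairs are visible, with the parked sheet on the lowest one. Next I'll refine the sheet and rack poses.

Run:
```python
from h import *
def rect(im,W,box,z0,z1,thr=600):
    s=np.s_[box[0]:box[1],box[2]:box[3]]; w=W[s]; col=im[s].astype(int).sum(2)
    g=((col<thr)&(col>250)&(w[...,2]>z0)&(w[...,2]<z1)).astype(np.uint8)
    g=cv2.morphologyEx(g,cv2.MORPH_OPEN,np.ones((9,9)))
    n,l,st,ce=cv2.connectedComponentsWithStats(g); k=1+np.argmax(st[1:,4]); q=w[l==k]
    r=cv2.minAreaRect(q[:,:2].astype(np.float32)); return r,np.nanmedian(q,0),len(q)
for nm,b1,b2 in(("top",(195,280,225,325),(170,275,365,475)),("scene",(255,340,230,350),(130,225,290,400))):
    z=np.load(nm+".npz"); im,W=z["im"],z["W"]
    print(nm,rect(im,W,b1,-.01,.02)); print("parked",rect(im,W,b2,.045,.085))
    w=W[b2[0]:b2[1],b2[2]:b2[3]]; col=im[b2[0]:b2[1],b2[2]:b2[3]].astype(int).sum(2)
    p=w.reshape(-1,3)
    for a,b in((.1,.145),(.165,.205)):
        q=p[(p[:,2]>a)&(p[:,2]<b)&(p[:,0]>.4)&(p[:,0]<.8)]
        h,e=np.histogram(q[:,2],bins=np.arange(a,b,.002)); print(a,h, np.percentile(q,[2,50,98],axis=0).round(3).tolist())
    # dark handle pixels parked
    d=(col<200)&(w[...,2]>.05)&(w[...,2]<.1)&(w[...,1]>-.2); print("ph",d.sum(),np.nanmedian(w[d],0))
    s=np.s_[b1[0]:b1[1]+25,b1[2]:b1[3]]; d=(im[s].astype(int).sum(2)<180)&(W[s][...,2]>.015)&(W[s][...,2]<.04)
    print("lh",d.sum(),np.nanmedian(W[s][d],0),np.percentile(W[s][d],[2,98],axis=0))
```

```text
top (((0.5648519992828369, 0.07178736478090286), (0.15464112162590027, 0.12588967382907867), 10.21361255645752), array([0.56290045, 0.07054867, 0.00339375]), 2446)
parked (((0.6118378639221191, -0.28953173756599426), (0.12425646930932999, 0.12146861106157303), 2.1017391681671143), array([ 0.61274049, -0.29195751,  0.06760118]), 1997)
0.1 [ 36   9   4   3   1   4   2   5  13  26  59  96 108  74  24  16  22  38
  33  20   9   9] [[0.502, -0.349, 0.1], [0.661, -0.289, 0.125], [0.686, -0.161, 0.141]]
0.165 [  2   3   6   3   0   5  28  63 167 290 242  84  45  79 122 153 118  54
  12] [[0.498, -0.357, 0.178], [0.609, -0.307, 0.186], [0.688, -0.238, 0.2]]
ph 44 [ 0.59596772 -0.17948761  0.09711379]
lh 46 [0.54295299 0.17776718 0.03451113] [[0.53586704 0.14527097 0.03035257]
 [0.67578571 0.21232176 0.0388231 ]]
scene (((0.5732815265655518, 0.07188989222049713), (0.27198922634124756, 0.28216639161109924), 23.128978729248047), array([5.69591992e-01, 7.11885596e-02, 2.94523105e-04]), 8804)
parked (((0.584248423576355, -0.2879926264286041), (0.09641775488853455, 0.15739989280700684), 24.747251510620117), array([ 0.58542881, -0.28772048,  0.06704966]), 811)
0.1 [ 26  14  15  11  16  12  17  18  22  28  68 149 128  56  39  43  47  74
  50  35  28  25] [[0.501, -0.412, 0.102], [0.657, -0.29, 0.125], [0.698, -0.227, 0.144]]
0.165 [ 10  13  14  12  17  19  31  44  93 173 104  62  66  71  80  71  31  16
  12] [[0.492, -0.355, 0.168], [0.572, -0.279, 0.186], [0.702, -0.23, 0.201]]
ph 116 [ 0.5909795  -0.16818001  0.09527369]
lh 180 [0.53958247 0.18514234 0.03230833] [[0.53144874 0.15094573 0.01919859]
 [0.55166192 0.21293872 0.03692918]]
```

```bash
cat >> h.py <<'E'
def delta(pos,rpy,show=True):
    o=telemetry.get_obs(); A=R.from_euler('xyz',o["tcp_rot"],degrees=True); B=R.from_euler('xyz',rpy,degrees=True)
    print("t",round(o["time"],2),"at",np.round(o["ee_pos"],4),np.round(o["tcp_rot"],2),"F",np.round(o["wrist_force"],1),"op",round(o["opening"],4),"gf",round(o["grasp_force"],1))
    print("-> shift",(A.inv().apply(np.array(pos)-o["ee_pos"])*1000).round(1),"turn",(A.inv()*B).as_rotvec(degrees=True).round(2))
E
python3 -c "
from h import *
delta([.423,.174,.16],[180,0,100])
print(np.round(calibration('wrist')['hand_eye'],3),calibration('wrist')['vertical_fov'])"
```

```text
t 0.1 at [ 0.1884 -0.5165  0.2497] [-179.93    0.     20.04] F [-0.2  0.1 -0.8] op 0.0853 gf 0.0
-> shift [ 457.  -568.2   90.3] turn [-6.000e-02 -5.000e-02 -7.996e+01]
[[ 0.001 -0.961 -0.276  0.07 ]
 [ 1.     0.     0.001 -0.   ]
 [-0.    -0.276  0.961 -0.122]
 [ 0.     0.     0.     1.   ]] 61.336875532397904
```

Request:
{"op": "play_rows", "data": {
  "increments": [
    [[46,-57,9],[0,0,-8],0],
    [[92,-114,18],[0,0,-16],0],
    [[137,-170,27],[0,0,-24],0],
    [[183,-227,36],[0,0,-32],0],
    [[229,-284,45],[0,0,-40],0],
    [[274,-341,54],[0,0,-48],0],
    [[320,-398,63],[0,0,-56],0],
    [[366,-455,72],[0,0,-64],0],
    [[411,-511,81],[0,0,-72],0],
    [[457,-568,90],[0,0,-80],0],
    [[457,-568,90],[0,0,-80],0],
    [[457,-568,90],[0,0,-80],0],
    [[457,-568,90],[0,0,-80],0],
    [[457,-568,90],[0,0,-80],0],
    [[457,-568,90],[0,0,-80],0],
    [[457,-568,90],[0,0,-80],0],
    [[457,-568,90],[0,0,-80],0],
    [[457,-568,90],[0,0,-80],0]
  ],
  "grip_force": 25
}}

```text
time: 1.9
ee_pos: [0.4229, 0.1728, 0.1603]
tcp_rot: [-180.0, 0.0, 100.0]
wrist_force: [0.3, -0.3, 0.0]
opening: 0.085
grasp_force: 0.0
```

Run:
```python
from h import *
im,d,W=cloud("wrist"); save(im,"w1.png"); np.savez("w1",im=im,W=W)
m=(W[...,2]>.02)&(W[...,2]<.05)&(np.hypot(W[...,0]-.423,W[...,1]-.174)<.045); p=W[m]
print(cv2.minEnclosingCircle(p[:,:2].astype(np.float32)),m.sum(),np.percentile(p[:,2],98))
def f(x): return np.hypot(p[:,0]-x[0],p[:,1]-x[1])-.0255
from scipy.optimize import least_squares
c=least_squares(f,[.423,.174],loss='soft_l1',f_scale=.002).x; print(c)
delta([c[0],c[1],.026],[180,0,100])
```

```text
((0.4244045913219452, 0.17638377845287323), 0.02617034502327442) 1862 0.03742389575418963
[0.42392107 0.17808799]
t 1.95 at [0.423  0.1726 0.1605] [179.99   0.    99.98] F [-0.8 -0.3  0.1] op 0.0856 gf 0.0
-> shift [  5.2   1.8 134.5] turn [ 0.01  0.01 -0.02]
```

View pics/w1.png

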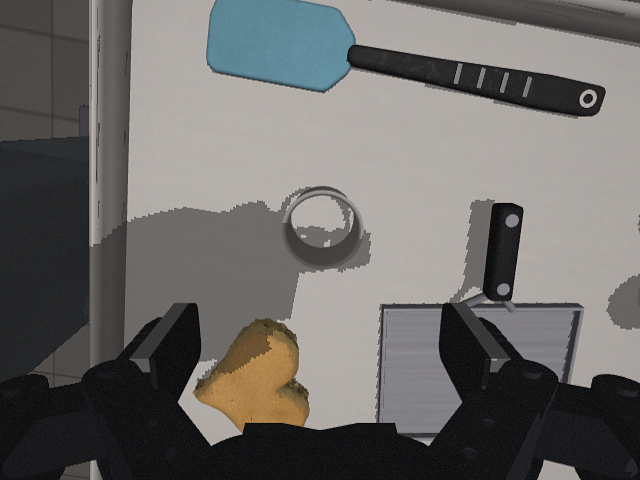

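The wrist view shows the small cutter at (323,228) and the sheet handle at (503,250). The cutter is about 4 mm off in tool x, so I'll correct that while descending to grip.

Request:
{"op": "play_rows", "data": {
  "increments": [
    [[4,1.5,30],[0,0,0],0],
    [[4,1.5,70],[0,0,0],0],
    [[4,1.5,105],[0,0,0],0],
    [[4,1.5,125],[0,0,0],0],
    [[4,1.5,134],[0,0,0],0],
    [[4,1.5,134],[0,0,0],0],
    [[4,1.5,134],[0,0,0],0.3],
    [[4,1.5,134],[0,0,0],0.6],
    [[4,1.5,134],[0,0,0],0.6],
    [[4,1.5,134],[0,0,0],0.6],
    [[4,1.5,134],[0,0,0],0.6],
    [[4,1.5,134],[0,0,0],0.6]
  ],
  "grip_force": 20
}}

```text
time: 3.15
ee_pos: [0.4247, 0.178, 0.0278]
tcp_rot: [179.9, -0.0, 100.0]
wrist_force: [-1.0, -1.9, 6.9]
opening: 0.0503
grasp_force: 19.8
```

Run:
```python
from h import *
z=np.load("w1.npz"); im,W=z["im"],z["W"]; c=im.astype(int).sum(2)
g=(c<150)&(W[...,2]>.02)&(W[...,2]<.045)&(W[...,1]>.12)&(W[...,0]>.5)&(W[...,0]<.58)
g[:150]=0; p=W[g][:,:2].astype(np.float32); r=cv2.minAreaRect(p); print("handle rect",r,len(p),np.median(W[g][:,2]))
l=cv2.fitLine(p,2,0,.01,.01).ravel(); print(l,np.degrees(np.arctan2(l[1],l[0])))
delta([.424,.1765,.16],[180,0,100])
```

```text
handle rect ((0.5448900461196899, 0.18050223588943481), (0.01636459305882454, 0.06480000913143158), 10.648061752319336) 2604 0.032118419409343554
[ 0.17520705 -0.9845316   0.54242665  0.18201983] -79.90929
t 3.15 at [0.4247 0.178  0.0278] [ 1.7987e+02 -1.0000e-02  1.0004e+02] F [-1.  -1.9  6.9] op 0.0503 gf 19.8
-> shift [  -1.3   -0.7 -132.2] turn [ 0.13 -0.01  0.04]
```

Request:
{"op": "play_rows", "data": {
  "increments": [
    [[0,0,-10],[0,0,0],0.6],
    [[0,0,-30],[0,0,0],0.6],
    [[0,0,-60],[0,0,0],0.6],
    [[-20,19,-75],[0,0,0],0.6],
    [[-45,42,-75],[0,0,0],0.6],
    [[-70,65,-75],[0,0,0],0.6],
    [[-95,88,-75],[0,0,0],0.6],
    [[-115,107,-75],[0,0,0],0.6],
    [[-125,116,-75],[0,0,0],0.6],
    [[-128,119,-75],[0,0,0],0.6],
    [[-128,119,-75],[0,0,0],0.6],
    [[-128,119,-75],[0,0,0],0.6]
  ]
}}

```text
time: 4.35
ee_pos: [0.5627, 0.0731, 0.1015]
tcp_rot: [-180.0, -0.0, 100.1]
wrist_force: [-0.1, 0.0, -0.2]
opening: 0.0503
grasp_force: 21.0
```

Run:
```python
from h import *
im,d,W=cloud("wrist"); save(im,"w2.png"); np.savez("w2",im=im,W=W)
delta([.564,.0725,.0315],[180,0,100])
```

```text
t 4.4 at [0.5627 0.0732 0.1015] [-1.7999e+02 -1.0000e-02  1.0010e+02] F [-0.8 -0.5 -0.1] op 0.0499 gf 21.0
-> shift [-0.9  1.1 70. ] turn [-0.01 -0.01  0.1 ]
```

View pics/w2.png

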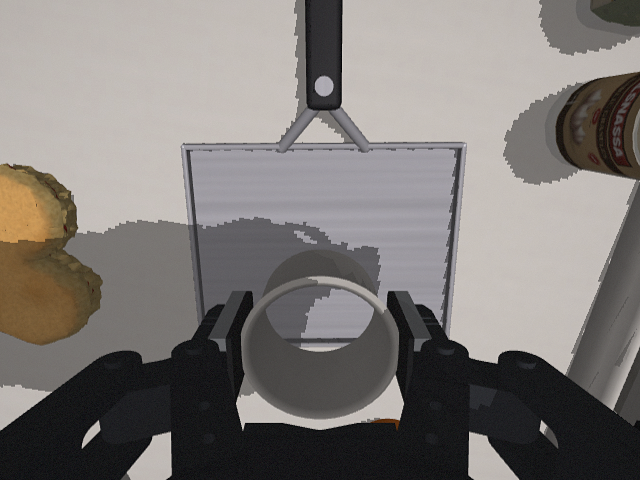

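The cutter is held upright over the sheet, with the ring at (320,345). I'll lower it, release it and retreat.

Request:
{"op": "play_rows", "data": {
  "increments": [
    [[-1,1,20],[0,0,0],0.6],
    [[-1,1,45],[0,0,0],0.6],
    [[-1,1,60],[0,0,0],0.6],
    [[-1,1,67],[0,0,0],0.6],
    [[-1,1,70.5],[0,0,0],0.6],
    [[-1,1,70.5],[0,0,0],0.6],
    [[-1,1,70.5],[0,0,0],0.35],
    [[-1,1,70.5],[0,0,0],0.2],
    [[-1,1,70.5],[0,0,0],0.1],
    [[-1,1,70.5],[0,0,0],0.1],
    [[-1,1,65],[0,0,0],0.1],
    [[-1,1,45],[0,0,0],0],
    [[-1,1,10],[0,0,0],0],
    [[50,1,0],[0,0,0],0],
    [[100,0,0],[0,0,0],0],
    [[115,0,0],[0,0,0],0],
    [[115,0,0],[0,0,0],0]
  ]
}}

```text
time: 6.1
ee_pos: [0.5429, 0.1878, 0.1016]
tcp_rot: [180.0, -0.0, 100.2]
wrist_force: [0.3, -0.7, 0.2]
opening: 0.0854
grasp_force: 0.0
```

Run:
```python
from h import *
im,d,W=cloud("wrist"); save(im,"w3.png")
c=im.astype(int).sum(2)
g=(c<150)&(W[...,2]>.02)&(W[...,2]<.045)&(abs(W[...,1]-.18)<.05)&(abs(W[...,0]-.543)<.04)
p=W[g][:,:2].astype(np.float32); r=cv2.minAreaRect(p); print("handle",r,len(p),np.median(W[g][:,2]))
im,d,W=cloud("top")
m=(W[...,2]>.02)&(W[...,2]<.06)&(np.hypot(W[...,0]-.564,W[...,1]-.0725)<.05); p=W[m]
print(cv2.minEnclosingCircle(p[:,:2].astype(np.float32)),m.sum(),np.percentile(p[:,2],95))
# rack rails, top camera accumulate
Ws=[W]+[cloud("top")[2] for _ in range(3)]
p=np.concatenate([w[160:280,360:480].reshape(-1,3) for w in Ws])
np.save("rack",p)
for a,b in((.115,.131),(.178,.192),(.192,.202)):
    q=p[(p[:,2]>a)&(p[:,2]<b)&(p[:,1]<-.2)]
    for lo,hi in((.45,.6),(.6,.75)):
        s=q[(q[:,0]>lo)&(q[:,0]<hi)]
        if len(s)>20: l=cv2.fitLine(s[:,:2].astype(np.float32),2,0,.01,.01).ravel(); print(a,lo,len(s),np.median(s,0).round(4),np.percentile(s,[2,98],axis=0).round(3).tolist(),np.degrees(np.arctan2(l[1],l[0])))
delta([.5444,.1857,.026],[180,0,100.3])
```

```text
handle ((0.5461488366127014, 0.18034012615680695), (0.017320116981863976, 0.06580807268619537), 9.647245407104492) 3353 0.03249083094597001
((0.5644629001617432, 0.06834889203310013), 0.026295052841305733) 108 0.04408973756197192
0.115 0.45 372 [ 0.5235 -0.2926  0.1239] [[0.5, -0.349, 0.117], [0.538, -0.24, 0.131]] 86.45019
0.115 0.6 1272 [ 0.6689 -0.2907  0.1241] [[0.655, -0.349, 0.118], [0.685, -0.237, 0.129]] 87.51673
0.178 0.45 1774 [ 0.5296 -0.3002  0.1845] [[0.502, -0.353, 0.18], [0.576, -0.242, 0.191]] -80.401535
0.178 0.6 2001 [ 0.6722 -0.2946  0.1848] [[0.626, -0.351, 0.179], [0.692, -0.238, 0.191]] 83.46465
0.192 0.45 1046 [ 0.5179 -0.339   0.1963] [[0.488, -0.358, 0.192], [0.595, -0.238, 0.201]] -60.559807
0.192 0.6 1088 [ 0.682  -0.3339  0.1961] [[0.604, -0.357, 0.192], [0.709, -0.231, 0.201]] 64.270256
t 6.35 at [0.5436 0.1845 0.1012] [-1.7999e+02  2.0000e-02  9.9960e+01] F [-0.6 -0.4 -0.3] op 0.0856 gf 0.0
-> shift [ 1.1  1.  75.2] turn [-0.01  0.02 -0.34]
```

View pics/w3.png

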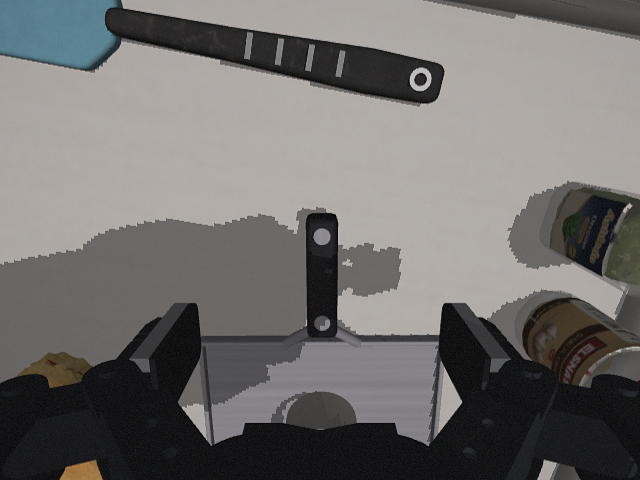

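The cutter stands on the sheet (cutter at (320,410), handle at (322,275)). Before lifting the sheet I'll take one near look at the rack from above.

Request:
{"op": "play_rows", "data": {
  "increments": [
    [[-5,0,-48],[0,0,0],0],
    [[-20,0,-92],[0,0,1],0],
    [[-50,-2,-130],[0,0,3],0],
    [[-90,-4,-160],[0,0,5],0],
    [[-130,-6,-180],[0,0,7],0],
    [[-175,-8,-200],[0,0,10],0],
    [[-220,-10,-215],[0,0,10],0],
    [[-265,-12,-230],[0,0,10],0],
    [[-310,-14,-240],[0,0,10],0],
    [[-350,-15,-240],[0,0,10],0],
    [[-375,-16,-240],[0,0,10],0],
    [[-387,-16,-240],[0,0,10],0],
    [[-387,-16,-240],[0,0,10],0],
    [[-387,-16,-240],[0,0,10],0],
    [[-387,-16,-240],[0,0,10],0],
    [[-387,-16,-240],[0,0,10],0]
  ]
}}

```text
time: 7.95
ee_pos: [0.5951, -0.197, 0.3417]
tcp_rot: [180.0, 0.0, 90.1]
wrist_force: [-0.2, 0.4, 0.0]
opening: 0.0856
grasp_force: 0.0
```

Run:
```python
from h import *
im,d,W=cloud("wrist"); save(im,"w4.png"); np.savez("w4",im=im,W=W)
delta([.5444,.1857,.026],[180,0,100.3])
```

```text
t 8.0 at [ 0.5951 -0.1971  0.3417] [179.98   0.    90.12] F [-0.2  0.2  0.4] op 0.0853 gf 0.0
-> shift [382.9 -50.  315.6] turn [ 2.000e-02  1.000e-02 -1.018e+01]
```

View pics/w4.png

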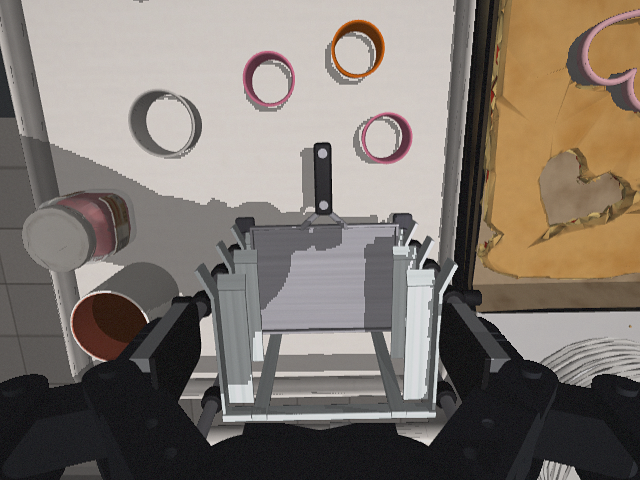

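The rack is seen from above. The mouth faces up the image, the top ledges are at columns 218-250 and 405-437, and the parked handle is at (322,178). Next I'll fit the rack axis.

Run:
```python
from h import *
z=np.load("w4.npz"); im,W=z["im"],z["W"]
def edges(z0,z1,r0,r1,cl,cr):
    for nm,(a,b) in(("L",cl),("R",cr)):
        I,O=[],[]
        for r in range(r0,r1):
            w=W[r,a:b]; s=w[(w[:,2]>z0)&(w[:,2]<z1)]
            if len(s)<4: continue
            lo,hi=s[s[:,0].argmin()],s[s[:,0].argmax()]
            I.append(hi if nm=="L" else lo); O.append(lo if nm=="L" else hi)
        for k,E in(("in",I),("out",O)):
            E=np.array(E)
            if len(E)<8: print("few"); continue
            l=cv2.fitLine(E[:,:2].astype(np.float32),cv2.DIST_HUBER,0,.01,.01).ravel()
            if l[1]<0:l[:2]*=-1
            print(nm,k,len(E),"x at y=-.29:",round(l[2]+(-.29-l[3])*l[0]/l[1],4),"heading",round(np.degrees(np.arctan2(l[1],l[0])),2),"y",E[:,1].min().round(3),E[:,1].max().round(3))
print("top ledge");edges(.178,.190,285,395,(205,262),(395,450))
print("mid ledge");edges(.117,.131,255,350,(220,275),(385,430))
s=W[150:420,190:450].reshape(-1,3)
h,e=np.histogram(s[:,2],bins=np.arange(.05,.21,.002)); print([(round(e[i],3),h[i]) for i in range(len(h)) if h[i]>150])
c=im.astype(int).sum(2)
g=(c<150)&(abs(W[...,2]-.095)<.015); g[:130]=0;g[225:]=0;g[:,:300]=0;g[:,345:]=0
p=W[g][:,:2].astype(np.float32); print("parked handle",cv2.minAreaRect(p),len(p),np.median(W[g],0),p.min(0),p.max(0))
g=(abs(W[...,2]-.068)<.008); g[:215]=0;g[345:]=0;g[:,:240]=0;g[:,410:]=0
g=cv2.morphologyEx(g.astype(np.uint8),cv2.MORPH_OPEN,np.ones((9,9)))>0
q=W[g]; print("parked plate",np.median(q,0),cv2.minAreaRect(q[:,:2].astype(np.float32)))
A=np.c_[q[:,:2],np.ones(len(q))]; print("plane",np.linalg.lstsq(A,q[:,2],rcond=None)[0])
```

```text
top ledge
L in 110 x at y=-.29: 0.5403 heading 91.53 y -0.341 -0.246
L out 110 x at y=-.29: 0.5202 heading 91.54 y -0.337 -0.243
R in 110 x at y=-.29: 0.6625 heading 91.59 y -0.341 -0.244
R out 110 x at y=-.29: 0.6826 heading 91.44 y -0.338 -0.243
mid ledge
L in 95 x at y=-.29: 0.5401 heading 91.62 y -0.335 -0.243
L out 95 x at y=-.29: 0.5289 heading 90.79 y -0.336 -0.239
R in 95 x at y=-.29: 0.6625 heading 91.54 y -0.335 -0.242
R out 95 x at y=-.29: 0.6746 heading 91.85 y -0.336 -0.239
[(np.float64(0.062), np.int64(164)), (np.float64(0.064), np.int64(6711)), (np.float64(0.066), np.int64(6900)), (np.float64(0.068), np.int64(316)), (np.float64(0.07), np.int64(669)), (np.float64(0.072), np.int64(472)), (np.float64(0.074), np.int64(212)), (np.float64(0.094), np.int64(261)), (np.float64(0.096), np.int64(828)), (np.float64(0.116), np.int64(161)), (np.float64(0.118), np.int64(245)), (np.float64(0.12), np.int64(537)), (np.float64(0.122), np.int64(2579)), (np.float64(0.124), np.int64(299)), (np.float64(0.134), np.int64(331)), (np.float64(0.136), np.int64(168)), (np.float64(0.176), np.int64(222)), (np.float64(0.178), np.int64(389)), (np.float64(0.18), np.int64(833)), (np.float64(0.182), np.int64(5549)), (np.float64(0.184), np.int64(969)), (np.float64(0.186), np.int64(642)), (np.float64(0.188), np.int64(662)), (np.float64(0.19), np.int64(668)), (np.float64(0.192), np.int64(814)), (np.float64(0.194), np.int64(2323)), (np.float64(0.196), np.int64(820))]
parked handle ((0.5981371998786926, -0.1778862178325653), (0.015478750690817833, 0.06475332379341125), 1.6121456623077393) 753 [ 0.59758257 -0.18368836  0.09652499] [ 0.59034306 -0.21012795] [ 0.60614985 -0.14558949]
parked plate [ 0.6007293  -0.28381364  0.06609242] ((0.6004123687744141, -0.28751274943351746), (0.1640053391456604, 0.12435300648212433), 1.5660265684127808)
plane [-0.00043202 -0.00019351  0.06661945]
```

Request:
{"op": "play_rows", "data": {
  "increments": [
    [[40,-5,5],[0,0,-2],0],
    [[85,-11,15],[0,0,-4],0],
    [[130,-17,35],[0,0,-6],0],
    [[175,-23,60],[0,0,-8],0],
    [[215,-28,90],[0,0,-10],0],
    [[255,-33,120],[0,0,-10.1],0],
    [[295,-39,150],[0,0,-10.1],0],
    [[330,-43,180],[0,0,-10.1],0],
    [[365,-48,210],[0,0,-10.1],0],
    [[383.5,-50.4,235],[0,0,-10.1],0],
    [[383.5,-50.4,245],[0,0,-10.1],0],
    [[383.5,-50.4,245],[0,0,-10.1],0],
    [[383.5,-50.4,245],[0,0,-10.1],0],
    [[383.5,-50.4,245],[0,0,-10.1],0]
  ]
}}

```text
time: 9.4
ee_pos: [0.5453, 0.1846, 0.0979]
tcp_rot: [179.9, -0.0, 100.1]
wrist_force: [-0.6, -0.8, 0.1]
opening: 0.0855
grasp_force: 0.0
```

Run:
```python
from h import *
im,d,W=cloud("wrist")
c=im.astype(int).sum(2)
g=(c<150)&(W[...,2]>.02)&(W[...,2]<.045)&(abs(W[...,1]-.18)<.05)&(abs(W[...,0]-.543)<.04)
p=W[g][:,:2].astype(np.float32); r=cv2.minAreaRect(p); print("handle",r,len(p))
a=np.radians(r[2]); 
if r[1][0]>r[1][1]: a-=np.pi/2
dr=np.array([np.sin(a),-np.cos(a)]); gp=np.array(r[0])-.006*dr; print(gp,"origin",np.array(r[0])+.109*dr)
delta([*gp,.026],[180,0,90+np.degrees(a)])
```

```text
handle ((0.5461351871490479, 0.17760376632213593), (0.015736371278762817, 0.07112559676170349), 10.40492057800293) 3514
[0.54505157 0.1835051 ] origin [0.56582098 0.07039617]
t 9.45 at [0.5453 0.1847 0.0979] [ 1.7987e+02 -2.0000e-02  1.0007e+02] F [-0.8 -0.2  0.4] op 0.0853 gf 0.0
-> shift [-1.1 -0.6 71.9] turn [ 0.13 -0.01 -0.33]
```

Request:
{"op": "play_rows", "data": {
  "increments": [
    [[0,-0.5,30],[0,0,0],0],
    [[0,-0.5,55],[0,0,0],0],
    [[0,-0.5,67],[0,0,0],0],
    [[0,-0.5,72],[0,0,0],0],
    [[0,-0.5,72],[0,0,0],0.3],
    [[0,-0.5,72],[0,0,0],0.5],
    [[0,-0.5,72],[0,0,0],0.65],
    [[0,-0.5,72],[0,0,0],0.75],
    [[0,-0.5,72],[0,0,0],0.85],
    [[0,-0.5,72],[0,0,0],0.95],
    [[0,-0.5,72],[0,0,0],0.95],
    [[0,-0.5,72],[0,0,0],0.95]
  ],
  "grip_force": 80
}}

```text
time: 10.65
ee_pos: [0.5442, 0.1854, 0.0248]
tcp_rot: [179.9, -0.0, 100.1]
wrist_force: [-0.3, 1.4, 5.4]
opening: 0.0147
grasp_force: 77.9
```

Run:
```python
from h import *
delta([.5982,-.085,.190],[180,0,91.55])
```

```text
t 10.65 at [0.5442 0.1854 0.0248] [ 1.7995e+02 -1.0000e-02  1.0015e+02] F [-0.3  1.4  5.4] op 0.0147 gf 77.9
-> shift [-275.6    5.6 -165.3] turn [ 0.05 -0.02  8.6 ]
```

Request:
{"op": "play_rows", "data": {
  "increments": [
    [[0,0,-1],[0,0,0],0.95],
    [[0,0,-4],[0,0,0],0.95],
    [[0,0,-9],[0,0,0],0.95],
    [[0,0,-17],[0,0,0],0.95],
    [[0,0,-27],[0,0,0],0.95],
    [[0,0,-39],[0,0,0],0.95],
    [[0,0,-52],[0,0,0],0.95],
    [[0,0,-66],[0,0,0],0.95],
    [[0,0,-81],[0,0,0],0.95],
    [[0,0,-96],[0,0,0],0.95],
    [[0,0,-110],[0,0,0],0.95],
    [[0,0,-121],[0,0,0],0.95],
    [[0,0,-129],[0,0,0],0.95],
    [[0,0,-134],[0,0,0],0.95],
    [[0,0,-136],[0,0,0],0.95],
    [[0,0,-136],[0,0,0],0.95]
  ]
}}

```text
time: 12.25
ee_pos: [0.5439, 0.1852, 0.1601]
tcp_rot: [-180.0, 0.0, 100.1]
wrist_force: [-0.1, 0.5, -1.2]
opening: 0.0147
grasp_force: 78.0
```

Run:
```python
from h import *
im,d,W=cloud("top"); 
delta([.5982,-.085,.190],[180,0,91.55])
m=(abs(W[...,2]-.14)<.03)&(np.hypot(W[...,0]-.565,W[...,1]-.0725)<.09); q=W[m]
A=np.c_[q[:,:2]-[.565,.0725],np.ones(len(q))]
for _ in range(4):
    s=np.linalg.lstsq(A,q[:,2],rcond=None)[0]; k=abs(A@s-q[:,2])<.006; A,q=A[k],q[k]
print("plane",s,len(q),"tilt deg",np.degrees(s[:2]))
b,d,W=cloud("scene"); save(cv2.resize(b[150:350,180:400],(660,600)),"s2.png")
```

```text
t 12.3 at [0.5438 0.1851 0.1598] [-1.7996e+02  1.0000e-02  1.0014e+02] F [ 0.4 -0.1 -2. ] op 0.0145 gf 78.0
-> shift [-275.5    6.   -30.2] turn [-0.04  0.01  8.59]
plane [-0.00150348  0.01133862  0.13782779] 2655 tilt deg [-0.08614322  0.64965515]
```

View pics/s2.png

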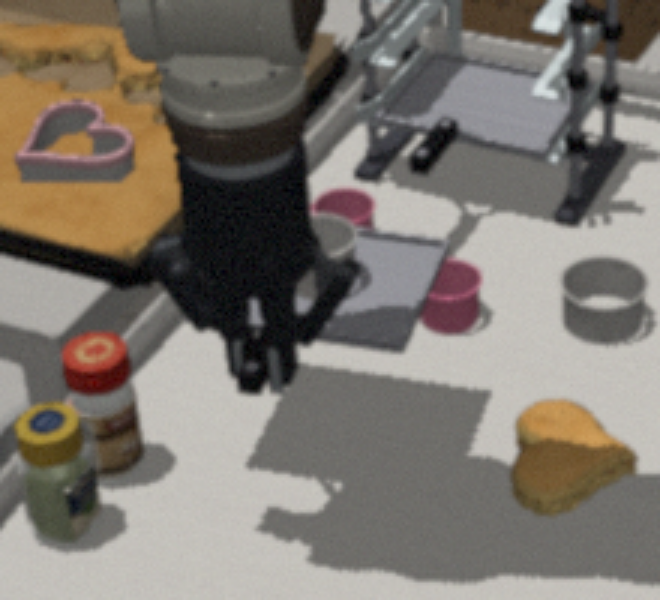

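The sheet is level with the cutter standing on it (the ring is beside the wrist at about (330,250) in the crop). I'll move it in front of the mouth.

Request:
{"op": "play_rows", "data": {
  "increments": [
    [[-2,0,0],[0,0,0.1],0.95],
    [[-7,0.5,0],[0,0,0.3],0.95],
    [[-15,1,0],[0,0,0.7],0.95],
    [[-26,2,0],[0,0,1.1],0.95],
    [[-40,3,0],[0,0,1.7],0.95],
    [[-56,4,1],[0,0,2.4],0.95],
    [[-73,5.5,1],[0,0,3.1],0.95],
    [[-91,7,2],[0,0,3.9],0.95],
    [[-109,8,2],[0,0,4.7],0.95],
    [[-127,9.5,3],[0,0,5.5],0.95],
    [[-144,10.5,3],[0,0,6.2],0.95],
    [[-160,12,4],[0,0,6.9],0.95],
    [[-174,13,4],[0,0,7.5],0.95],
    [[-186,14,5],[0,0,8],0.95],
    [[-194,14.5,5],[0,0,8.3],0.95],
    [[-199,15,5],[0,0,8.5],0.95],
    [[-201,15,5],[0,0,8.6],0.95],
    [[-201,15,5],[0,0,8.6],0.95],
    [[-201,15,5],[0,0,8.6],0.95]
  ]
}}

```text
time: 14.25
ee_pos: [0.594, -0.0096, 0.1553]
tcp_rot: [180.0, -0.0, 91.6]
wrist_force: [0.5, -0.7, -1.3]
opening: 0.0149
grasp_force: 78.0
```

Run:
```python
from h import *
im,d,W=cloud("top"); np.savez("t5",im=im,W=W)
delta([.5979,-.172,.1545],[180,0,91.55])
m=(abs(W[...,2]-.132)<.015)&(abs(W[...,0]-.597)<.1)&(W[...,1]>-.195)&(W[...,1]<-.06)
g=cv2.morphologyEx(m.astype(np.uint8),cv2.MORPH_OPEN,np.ones((5,5)))>0; q=W[g]
print("sheet visible",cv2.minAreaRect(q[:,:2].astype(np.float32)),np.percentile(q,[1,50,99],axis=0).round(4).tolist(),len(q))
```

```text
t 14.3 at [ 0.594  -0.0096  0.1553] [ 1.800e+02 -1.000e-02  9.158e+01] F [ 0.2  1.  -2.5] op 0.0147 gf 78.0
-> shift [-162.5   -0.6    0.8] turn [ 0.   -0.01  0.03]
sheet visible ((0.5965526103973389, -0.12804894149303436), (0.15131765604019165, 0.11805559694766998), 1.0436735153198242) [[0.522, -0.1857, 0.1275], [0.5937, -0.1297, 0.133], [0.6703, -0.0726, 0.1413]] 2726
```

Request:
{"op": "play_rows", "data": {
  "increments": [
    [[-1,0,0.5],[0,0,0],0.95],
    [[-4,0,1],[0,0,0],0.95],
    [[-9,0,1],[0,0,0],0.95],
    [[-16,0,1],[0,0,0],0.95],
    [[-24,0,1],[0,0,0],0.95],
    [[-32,0,1],[0,0,0],0.95],
    [[-40,0,1],[0,0,0],0.95],
    [[-48,0,1],[0,0,0],0.95],
    [[-56,0,1],[0,0,0],0.95],
    [[-64,0,1],[0,0,0],0.95],
    [[-71,0,1],[0,0,0],0.95],
    [[-77,0,1],[0,0,0],0.95],
    [[-81,0,1],[0,0,0],0.95],
    [[-83,0,1],[0,0,0],0.95],
    [[-83,0,1],[0,0,0],0.95]
  ]
}}

```text
time: 15.8
ee_pos: [0.5963, -0.0932, 0.1543]
tcp_rot: [-180.0, -0.0, 91.5]
wrist_force: [0.3, 0.4, -1.5]
opening: 0.0145
grasp_force: 78.0
```

Run:
```python
from h import *
im,d,W=cloud("scene"); save(cv2.resize(im[90:220,280:410],(600,600)),"s3.png")
delta([.5979,-.172,.1545],[180,0,91.55])
```

```text
t 15.85 at [ 0.5963 -0.093   0.1543] [-180.     -0.     91.54] F [-0.4 -1.2 -2.1] op 0.0147 gf 78.0
-> shift [-79.1  -0.6  -0.2] turn [-0.   -0.   -0.01]
```

View pics/s3.png

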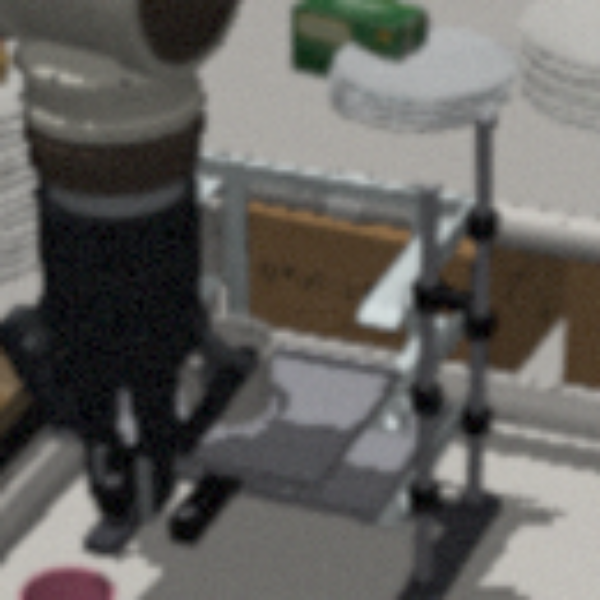

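The sheet's front edge is in over the middle ledges, the cutter is standing, and there is no contact force. I'll continue inward.

Request:
{"op": "play_rows", "data": {
  "increments": [
    [[-1,0,0],[0,0,0],0.95],
    [[-4,0,0],[0,0,0],0.95],
    [[-9,0,0],[0,0,0],0.95],
    [[-16,0,0],[0,0,0],0.95],
    [[-24,0,0],[0,0,0],0.95],
    [[-32,0,0],[0,0,0],0.95],
    [[-40,0,0],[0,0,0],0.95],
    [[-48,0,0],[0,0,0],0.95],
    [[-55,0,0],[0,0,0],0.95],
    [[-61,0,0],[0,0,0],0.95],
    [[-65,0,0],[0,0,0],0.95],
    [[-67,0,0],[0,0,0],0.95],
    [[-68,0,0],[0,0,0],0.95],
    [[-68,0,0],[0,0,0],0.95]
  ]
}}

```text
time: 17.25
ee_pos: [0.5982, -0.1609, 0.1543]
tcp_rot: [180.0, -0.0, 91.5]
wrist_force: [0.0, -0.0, -2.3]
opening: 0.0146
grasp_force: 78.0
```

Request:
{"op": "play_rows", "data": {
  "increments": [
    [[-1,0,0.5],[0,0,0],0.95],
    [[-2,0,1],[0,0,0],0.95],
    [[-3,0,1.5],[0,0,0],0.95],
    [[-4,0,2],[0,0,0],0.95],
    [[-5,0,2],[0,0,0],0.95],
    [[-6,0,2],[0,0,0],0.95],
    [[-7,0,2],[0,0,0],0.95],
    [[-7,0,2],[0,0,0],0.95]
  ]
}}

```text
time: 18.05
ee_pos: [0.5983, -0.1681, 0.1523]
tcp_rot: [180.0, 0.0, 91.5]
wrist_force: [0.3, 0.3, -1.9]
opening: 0.0149
grasp_force: 78.0
```

Still free. I'll inch inward until the stops push back.

Request:
{"op": "play_rows", "data": {
  "increments": [
    [[-1,0,0],[0,0,0],0.95],
    [[-2,0,0],[0,0,0],0.95],
    [[-3,0,0],[0,0,0],0.95],
    [[-3,0,0],[0,0,0],0.95]
  ]
}}

```text
time: 18.45
ee_pos: [0.5984, -0.1711, 0.1523]
tcp_rot: [180.0, 0.0, 91.5]
wrist_force: [0.0, 0.3, -2.1]
opening: 0.0145
grasp_force: 78.0
```

Request:
{"op": "play_rows", "data": {
  "increments": [
    [[-0.5,0,0.5],[0,0,0],0.95],
    [[-1,0,1],[0,0,0],0.95],
    [[-1.5,0,1],[0,0,0],0.95],
    [[-1.5,0,1],[0,0,0],0.95]
  ]
}}

```text
time: 18.85
ee_pos: [0.5984, -0.1725, 0.1512]
tcp_rot: [-180.0, -0.0, 91.5]
wrist_force: [-0.3, -0.1, -1.3]
opening: 0.0151
grasp_force: 78.0
```

Request:
{"op": "play_rows", "data": {
  "increments": [
    [[-0.5,0,0.5],[0,0,0],0.95],
    [[-1,0,1],[0,0,0],0.95],
    [[-1.5,0,1],[0,0,0],0.95],
    [[-2,0,1],[0,0,0],0.95],
    [[-2,0,1],[0,0,0],0.95]
  ]
}}

```text
time: 19.35
ee_pos: [0.5988, -0.1727, 0.1505]
tcp_rot: [180.0, -0.2, 91.6]
wrist_force: [0.7, 10.9, -0.1]
opening: 0.0146
grasp_force: 78.4
```

Request:
{"op": "play_rows", "data": {
  "increments": [
    [[-0.5,0,0.5],[0,0,0],0.95],
    [[-1,0,0.7],[0,0,0],0.95],
    [[-1.5,0,0.7],[0,0,0],0.95],
    [[-1.5,0,0.7],[0,0,0],0.95]
  ]
}}

```text
time: 19.75
ee_pos: [0.5988, -0.1727, 0.15]
tcp_rot: [180.0, -0.3, 91.7]
wrist_force: [-0.3, 19.1, 1.8]
opening: 0.0143
grasp_force: 78.6
```

The sheet is against the back stops (19 N, TCP y = -0.1727). I'll relax the push and lower it until the ledges carry it.

Request:
{"op": "play_rows", "data": {
  "increments": [
    [[1,0,0],[0,0,0],0.95],
    [[2,0,0.3],[0,0,0],0.95],
    [[2.5,0,0.7],[0,0,0],0.95],
    [[2.5,0,1],[0,0,0],0.95],
    [[2.5,0,1],[0,0,0],0.95]
  ]
}}

```text
time: 20.25
ee_pos: [0.5988, -0.1725, 0.1492]
tcp_rot: [179.9, -0.1, 91.6]
wrist_force: [-0.8, 7.1, 2.1]
opening: 0.0147
grasp_force: 78.5
```

Request:
{"op": "play_rows", "data": {
  "increments": [
    [[0,0,0.3],[0,0,0],0.95],
    [[0,0,0.6],[0,0,0],0.95],
    [[0,0,0.8],[0,0,0],0.95],
    [[0,0,0.8],[0,0,0],0.95]
  ]
}}

```text
time: 20.65
ee_pos: [0.5988, -0.1725, 0.1491]
tcp_rot: [179.9, -0.1, 91.6]
wrist_force: [-1.2, 7.0, 6.3]
opening: 0.0152
grasp_force: 79.1
```

Request:
{"op": "play_rows", "data": {
  "increments": [
    [[0.5,0,-0.3],[0,0,0],0.95],
    [[0.5,0,-0.3],[0,0,0],0.95],
    [[0.5,0,-0.3],[0,0,0],0.8],
    [[0.5,0,-0.3],[0,0,0],0.7],
    [[0.5,0,-0.3],[0,0,0],0.6],
    [[0.5,0,-0.3],[0,0,0],0.5],
    [[0.5,0,-0.3],[0,0,0],0.4],
    [[0.5,0,-0.3],[0,0,0],0.4]
  ],
  "grip_force": 20
}}

```text
time: 21.45
ee_pos: [0.5985, -0.1731, 0.148]
tcp_rot: [-180.0, 0.0, 91.5]
wrist_force: [-0.1, -0.2, 0.4]
opening: 0.0507
grasp_force: 0.0
```

Request:
{"op": "play_rows", "data": {
  "increments": [
    [[0,0,-10],[0,0,0],0.4],
    [[0,0,-30],[0,0,0],0.4],
    [[0,0,-60],[0,0,0],0.4],
    [[0,0,-95],[0,0,0],0.4],
    [[10,0,-135],[0,0,0],0.4],
    [[25,0,-170],[0,0,0],0.4],
    [[25,0,-185],[0,0,0],0.4],
    [[25,0,-185],[0,0,0],0.4],
    [[25,0,-185],[0,0,0],0.4]
  ]
}}

```text
time: 22.35
ee_pos: [0.598, -0.1481, 0.3327]
tcp_rot: [180.0, 0.0, 91.5]
wrist_force: [0.4, -0.1, -0.8]
opening: 0.0513
grasp_force: 0.0
```

Run:
```python
from h import *
o=telemetry.get_obs(); print(o["time"],o["ee_pos"],o["wrist_force"])
im,d,W=cloud("wrist"); save(im,"w6.png")
c=im.astype(int).sum(2)
g=(c<150)&(abs(W[...,2]-.157)<.012)&(abs(W[...,0]-.598)<.03)&(W[...,1]<-.1)
p=W[g][:,:2].astype(np.float32); print("handle",cv2.minAreaRect(p),np.median(W[g][:,2]))
m=(abs(W[...,2]-.165)<.008)&(np.hypot(W[...,0]-.601,W[...,1]+.287)<.06)
print("cutter",cv2.minEnclosingCircle(W[m][:,:2].astype(np.float32)) if m.sum() else None,m.sum())
g=(abs(W[...,2]-.127)<.006)&(abs(W[...,0]-.601)<.055)&(abs(W[...,1]+.287)<.055); q=W[g]
A=np.c_[q[:,:2],np.ones(len(q))]; print("plane",np.linalg.lstsq(A,q[:,2],rcond=None)[0],np.median(q,0))
```

```text
22.35 [ 0.59795865 -0.14808295  0.33274203] [ 0.39733788 -0.06964396 -0.8107432 ]
handle ((0.5989269018173218, -0.17726607620716095), (0.01523524709045887, 0.06470788270235062), 1.8215458393096924) 0.15664627979379608
cutter ((0.6022254228591919, -0.28906840085983276), 0.026579994708299637) 880
plane [-0.00025247 -0.00253147  0.12564025] [ 0.60065478 -0.27414495  0.12609458]
```

View pics/w6.png

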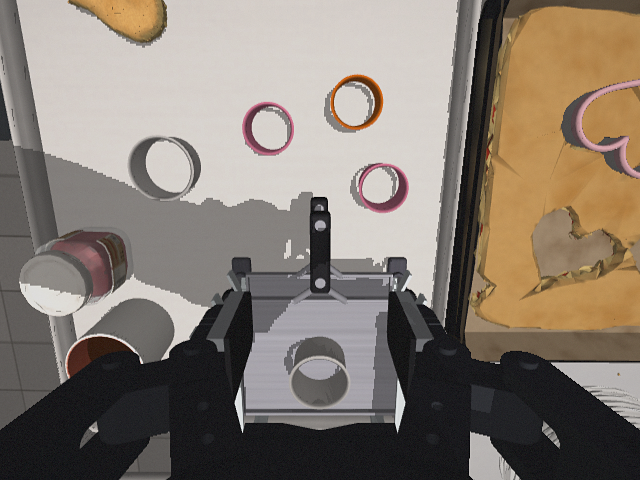

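The sheet is home: its handle is at (320,250), level with the parked sheet's handle to within 1 mm. It lies level on the middle ledges, and the cutter stands at its centre (320,375). The gripper is clear, so I'm handing in.

```bash
python3 -c "
from workcell import workorder
print(workorder.job_done())"
```

```text
the job is handed in; nothing more can be done
None
```

The job is handed in: by my last measurements the sheet is level and fully home on the middle rails with the small cutter standing at its centre and the gripper clear, at about 22 of the 54 s allowed; no verdict was returned.

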